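Centre the hearing-aid pod on its charging stand

ROBOT

A 7-joint arm with a two-finger parallel gripper is mounted at the origin on the work surface. World frame = base frame: x ahead of the robot, y to its left, z up, the work surface at z = 0. Lengths are in m, angles in rad, forces in N, time in s.
With the tool pointing down it reaches from about 0.4 to 0.925 m from the base axis. Payload 4.1 kg.
Tool frame: the origin (TCP) lies midway between the tips of the shut fingers; the grasp point (between the pads) lies 19 mm behind it; z points along the fingers, x is the direction in which the jaws open and shut, and the axes are right-handed (so a half turn about z gives the same grasp; the last joint's range is limited). The gripper opens to 85 mm and grips with 20 to 120 N. Pads are 22 mm wide; open, the fingers measure 114 mm over their backs; the gripper's body (76 mm by 85 mm) begins 54 mm behind the grasp point. The pads swing forward as they close: fully open they stand 13 mm farther back than shut.
Start: joints at [-1.245, 0.398, 0.045, 1.537, -0.019, 1.207, -0.051], TCP at [0.268, 0.592, 0.231] pointing down, gripper open.
Joint ranges: [-2.82, 2.82], [-0.49, 2.23], [-1.37, 1.46], [0, 2.46], [-1.36, 4.5], [0.23, 2], [-2.94, 2.94]. Speed limits (rad/s): [2.57, 2.57, 3.14, 3.14, 3.14, 3.14, 3.14].

INTERFACE

Orientations are given as a rotation vector (axis times angle).
In Python, from cell import state, grab_frame, hand_in gives the robot as it stands. The module is installed in compiled form; this text tells all that it offers.
- The arm moves only by the shell command python3 -m pendant 'ROWS'. ROWS is JSON, a list of rows, each a list of 3 entries, a list of its own where there are three numbers: the opening, from 0 (shut) to 1 (fully open), then the shift along the tool's x, y, z in units of 500 mm (1.0 is 500 mm), then the turn, a rotation vector about the tool's x, y, z in units of 180 degrees (1.0 is 180 degrees). A call has 1 to 5 rows; each row shifts and turns the commanded pose from where the row before left it, along the tool's axes as they then stand; what a row does not reach is not made up. A row lasts 1/12 s, in which the tool goes at most 41.7 mm and 7.16 degrees, less where a joint would pass 70% of its speed; a pose out of reach is approached as far as the arm can. A call with a number of a shift or a turn outside -1 to 1 is refused whole. A call with a gripper value outside its range is refused whole. The fingers move at their own pace and stop on an object; the grip force is fixed at half the most. Time passes only in rows, so rows that do not move let the fingers close. It gives the time, the measured TCP pose, the force and the opening at its end, in the units of the state.
- state(): the state, without advancing time (a new reading comes with each control period).
- grab_frame(name): name is "scene" or "top"; returns a dict with "color" (400x640x3 uint8, red, green, blue), "camera_matrix" (3x3 intrinsics, pixels), "rvec" (rotation vector, rad) and "tvec" (3), from world to camera coordinates, as OpenCV has them. Camera axes: x right, y down, z forward; pixel columns grow to the right and rows downward; lengths in m; the calibration is good to about 2 mm. A picture is of the moment at which its call begins. There is no depth.
- hand_in(): hands the job in, once; it reports no verdict.
The state is a dict: "time": time; "joints": joint angles; "qd": joint speeds; "joint_torque": joint torques, N m; "tool_pos": TCP position; "tcp_rot": TCP orientation; "ft_force": force on the tool from outside, world axes, zero at the start; "moment": the same for the moment, N m; "gripper_width": opening from 0.0 (shut) to 1.0 (fully open).
Only numpy, scipy, OpenCV 4.12 (cv2) and the standard library are available. Lean on these libraries where they do the work, as an engineer would, in place of code of your own. Each camera call takes 0.05 s, during which the arm holds its last target.

TASK

The egg-shaped hearing-aid charging pod stands off-centre, near the edge of its round charging stand, and will not charge there. With light pushes of the fingertips, nudge it to the middle of the stand, so that an equal margin of the stand shows all round it; it is wobbly, so push gently and low and do not tip it, knock it off, grasp it or lift it. Leave it standing upright and still, and leave everything else on the table where it is.

Things in the scene. Friction and masses are not known exactly. Their poses are not given: they have to be found in the camera images.
- stand_centre (a point): Centre of the flat top face of the charging stand: a plain grey plastic disc 88 mm in diameter and 20 mm high, fixed to the table. A thin flat white ring (69 mm across, centred) is printed on its top. The stand's yaw means nothing, as it is round. The pod belongs here.
- pod: Loose white egg-shaped pod, 0.1 to 0.2 kg, round about z; small grey latch on one side. Origin: centre of its underside, on the stand's top; z up. 62.5 mm tall, foot 36 mm wide; widest, 54 mm, 22 mm above the foot; 48 mm at 45, 34 mm at 56 mm up. An upright finger, tip 3 to 15 mm above the stand, slides it; higher pushes tip it. Starts 15 to 23 mm off centre, any direction.
- cup: Bystander: grey ceramic cup, 76 mm across, 80 mm tall, loose, upright; origin at the centre of its underside.
- jar: Bystander: small closed amber glass jar with a metal lid, 52 mm across, 50 mm tall, loose, upright; origin at the centre of its underside.
- opener: Bystander: flat steel bottle opener lying flat, loose, about 117 mm long (x from -61 to +56 mm), 34 mm wide at its ring end (+x), 5 mm thick; origin on its underside.
- tray: Bystander: clear plastic battery strip tray with six button cells, loose, 95 mm (x) by 26 mm (y), 12 mm high; origin at the centre of its underside. Other fixed things, none taller than 90 mm, stand farther out towards the sides and the far edge of the table.
Things that resemble listed ones, but are neither listed nor needed, are in the scene too. Leave any purple or yellow look-alike of the pod alone.

How it is judged:
By the outcome, as a careful person would: the job done as asked, in the order asked, and still so for the second after the job is handed in, with the robot touching nothing.
It also fails if it takes over 40 s, if anything falls off the work surface, if the arm or the gripper's body presses on something with over 40 N, if the wrist force passes 120 N, or if a joint passes its speed limit or range.

## Working session

There is one attempt and no reset: what is moved stays moved. The work goes in short steps, Python scripts to look and compute and a shell command to move; the robot and the scene stay as the last step left them, time stands still between calls to the robot, and variables do not carry over. Pictures are saved under pics/ and viewed, and the job is handed in when it is done.

```bash
mkdir -p pics
cat > h.py <<'E'
import numpy as np, cv2
from cell import state, grab_frame
def save(n,f): cv2.imwrite('pics/'+n+'.png', f['color'][:,:,::-1])
def ray(f,uv,z):
    R=cv2.Rodrigues(np.array(f['rvec'],float))[0]; t=np.array(f['tvec'],float).ravel()
    uv=np.atleast_2d(np.array(uv,float))
    d=np.c_[uv,np.ones(len(uv))]@np.linalg.inv(np.array(f['camera_matrix'])).T@R
    c=-R.T@t
    return c+d*((z-c[2])/d[:,2])[:,None]
def proj(f,P):
    return cv2.projectPoints(np.atleast_2d(np.array(P,float)),np.array(f['rvec'],float),np.array(f['tvec'],float),np.array(f['camera_matrix']),None)[0][:,0]
def cam(f):
    R=cv2.Rodrigues(np.array(f['rvec'],float))[0]; return -R.T@np.array(f['tvec'],float).ravel()
E
python3 - <<'E'
from h import *
for n in('scene','top'):
    f=grab_frame(n); save(n+'0',f); np.save('pics/'+n+'0.npy',f,allow_pickle=True); print(n,cam(f),f['camera_matrix'],f['rvec'])
s=state();print(s)
E
```

```text
scene [1.16531923 0.11783692 0.81712898] [[436.8460096    0.         318.45626493]
 [  0.         436.8460096  202.25290995]
 [  0.           0.           1.        ]] [ 1.83147708  1.82922698 -0.63384438]
top [0.47549565 0.10355391 0.94059868] [[412.94852393   0.         313.46789502]
 [  0.         412.94852393 202.65977307]
 [  0.           0.           1.        ]] [ 2.15766004 -2.21258691  0.07912842]
{'time': 0.1, 'joints': array([-1.2450004 ,  0.39910369,  0.04500004,  1.53773178, -0.01865567,
        1.20692305, -0.05071531]), 'qd': array([ 0.00084154, -0.00156062,  0.00068   , -0.00421702, -0.00091611,
        0.0016292 , -0.00081012]), 'joint_torque': array([ 3.70452006e-03, -4.76258326e+01,  1.36998855e+00, -2.54950243e+01,
        1.19502129e-02,  4.98480469e-03,  3.33682053e-06]), 'tool_pos': array([0.2676243, 0.5917286, 0.2303858]), 'tcp_rot': array([ 2.63878975e+00,  1.70284578e+00, -2.16954427e-03]), 'ft_force': array([-0.41313272, -0.84805617, -0.23884135]), 'moment': array([-0.03378527, -0.03474518,  0.01357434]), 'gripper_width': 0.9987343651081165}
```

View pics/scene0.png

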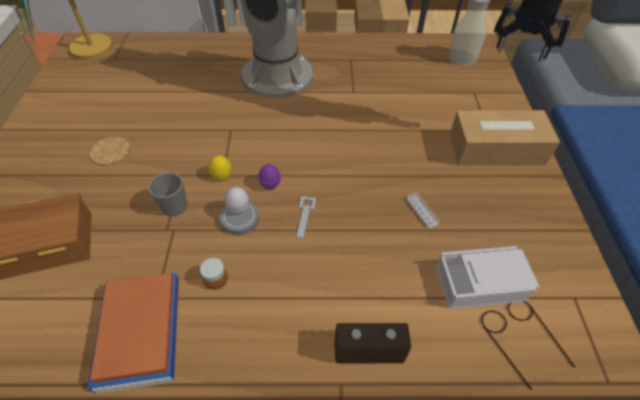

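View pics/top0.png

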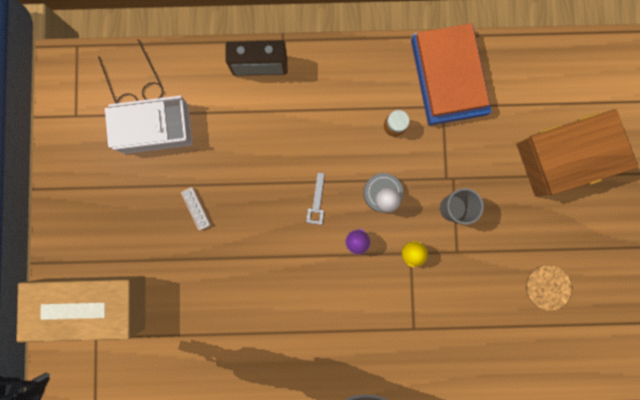

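The stand is at about (384,192) in the top view, with the pod on its lower side. The yellow and purple look-alikes are just below it, at (415,255) and (358,242). I'll enlarge both views next.

Run:
```python
from h import *
T=np.load('pics/top0.npy',allow_pickle=True).item();S=np.load('pics/scene0.npy',allow_pickle=True).item()
a=cv2.resize(T['color'][160:280,330:500],None,fx=4,fy=4,interpolation=cv2.INTER_CUBIC)
b=cv2.resize(S['color'][140:250,190:310],None,fx=5,fy=5,interpolation=cv2.INTER_CUBIC)
cv2.imwrite('pics/ct.png',a[:,:,::-1]);cv2.imwrite('pics/cs.png',b[:,:,::-1])
for n,uv,z in (('stand',(384,192),.02),('yel',(415,255),.03),('pur',(358,242),.03),('cup',(462,206),.08),('jar',(398,121),.05),('open',(317,195),0)):print(n,ray(T,uv,z))
```

```text
stand [[ 0.56148707 -0.05646162  0.02      ]]
yel [[ 0.42030093 -0.1174371   0.03      ]]
pur [[0.4517834  0.00646489 0.03      ]]
cup [[ 0.5224436  -0.20775047  0.08      ]]
jar [[ 0.71422872 -0.08778437  0.05      ]]
open [[0.56032087 0.09347348 0.        ]]
```

View pics/ct.png

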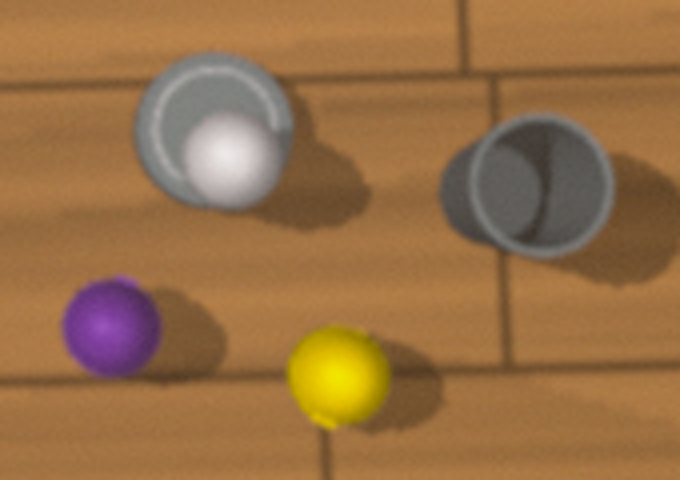

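View pics/cs.png

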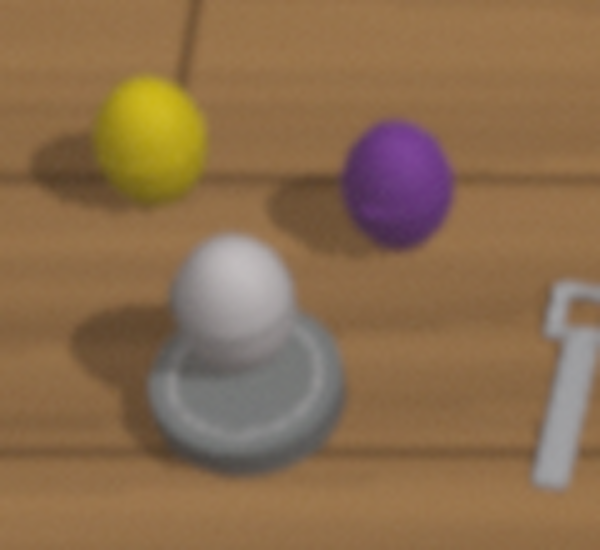

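```bash
cat >> h.py <<'E'
def big(m):
    n,l,st,c=cv2.connectedComponentsWithStats(m.astype(np.uint8)); i=1+np.argmax(st[1:,4]); return (l==i).astype(np.uint8)
def meas(f,box,thr):
    u0,v0,u1,v1=box
    c=f['color'][v0:v1,u0:u1].astype(int)
    c=cv2.resize(c.astype(np.uint8),None,fx=4,fy=4,interpolation=cv2.INTER_CUBIC).astype(int)
    sat=c.max(2)-c.min(2)
    g=big(cv2.morphologyEx(((sat<32)&(c.max(2)>75)).astype(np.uint8),cv2.MORPH_OPEN,np.ones((5,5))))
    p=big(cv2.morphologyEx(((sat<40)&(c.min(2)>thr)).astype(np.uint8),cv2.MORPH_OPEN,np.ones((13,13))))
    out=[]
    for m in(g,p):
        k=cv2.convexHull(max(cv2.findContours(m,0,1)[0],key=cv2.contourArea))
        e=cv2.fitEllipse(k); out.append((np.array([u0,v0])+(np.array(e[0])+.5)/4-.5,np.array(e[1])/4))
    vis=c.astype(np.uint8).copy()
    for m,col in((g,(0,255,0)),(p,(255,0,0))): cv2.drawContours(vis,cv2.findContours(m,0,1)[0],-1,col,1)
    return out,vis
TB=(350,160,428,230); SB=(210,175,270,242)
E
python3 - <<'E'
from h import *
T=np.load('pics/top0.npy',allow_pickle=True).item();S=np.load('pics/scene0.npy',allow_pickle=True).item()
V=[]
for f,b,t in((T,TB,150),(S,SB,140)):
    o,v=meas(f,b,t);V.append(cv2.resize(v,(320,280)));print(o)
    print('stand',ray(f,o[0][0],.02)[0][:2],'pod@.043',ray(f,o[1][0],.043)[0][:2],'@.05',ray(f,o[1][0],.05)[0][:2])
cv2.imwrite('pics/m0.png',np.hstack(V)[:,:,::-1])
E
```

```text
[(array([383.30850983, 192.6247406 ]), array([38.98228836, 40.23182678])), (array([385.81446075, 198.85489273]), array([20.30266953, 20.38468552]))]
stand [ 0.56012193 -0.05486149] pod@.043 [ 0.54423448 -0.05585837] @.05 [ 0.54369841 -0.05461518]
[(array([237.92029572, 211.9762001 ]), array([40.20539093, 48.45081711])), (array([238.01464081, 196.65013504]), array([17.0050087 , 20.98646164]))]
stand [ 0.55821358 -0.05960378] pod@.043 [ 0.53168356 -0.05917632] @.05 [ 0.53741316 -0.05757569]
```

View pics/m0.png

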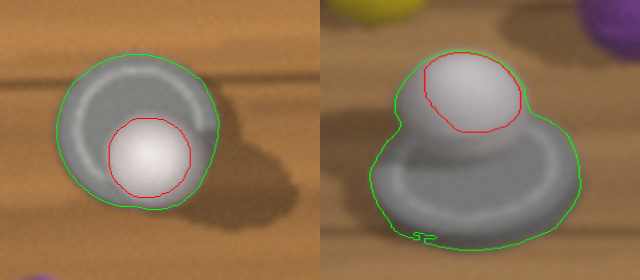

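```bash
cat >> h.py <<'E'
from scipy.optimize import least_squares
def circ(P,r=None):
    P=np.array(P)
    g=lambda q: np.hypot(P[:,0]-q[0],P[:,1]-q[1])-(q[2] if r is None else r)
    s=least_squares(g,[*P.mean(0),.03],loss='soft_l1',f_scale=.001); return s.x, np.sqrt(np.median(s.fun**2))
def gray(f): return f['color'].astype(np.float32).mean(2)
def samp(img,uv): 
    uv=uv.astype(np.float32); return cv2.remap(img,uv[:,0].reshape(-1,1),uv[:,1].reshape(-1,1),cv2.INTER_CUBIC).ravel()
def ring(f,c0):
    G=gray(f);P=[];r=np.arange(.028,.0405,.00025)
    for a in np.arange(0,2*np.pi,.07):
        X=np.c_[c0[0]+r*np.cos(a),c0[1]+r*np.sin(a),np.full(len(r),.02)]
        s=samp(G,proj(f,X)); i=np.argmax(s)
        base=max(s[0],s[-1])
        if 4<i<len(r)-5 and s[i]-base>12: P.append(X[i,:2])
    return np.array(P)
E
python3 - <<'E'
from h import *
T=np.load('pics/top0.npy',allow_pickle=True).item();S=np.load('pics/scene0.npy',allow_pickle=True).item()
for f in(T,S):
    c=np.array([.560,-.055])
    for _ in range(3):
        P=ring(f,c); q,e=circ(P); q2,e2=circ(P,.0338); c=q2[:2]
    print('ring',len(P),q,e,q2[:2],e2)
for t in(120,125,130,135,140):
  for f,b in((T,TB),(S,SB)):
    o,v=meas(f,b,t); print(t,o[1],ray(f,o[1][0],.043)[0][:2]); cv2.imwrite('pics/mm%d_%d.png'%(t,b[0]),v[:,:,::-1])
E
python3 -c "
import cv2,numpy as np
cv2.imwrite('pics/mm.png',np.hstack([cv2.resize(cv2.imread('pics/mm%s.png'%s),(260,240)) for s in('125_350','135_350','130_210')]))"
```

```text
ring 57 [ 0.56190735 -0.05507116  0.03356795] 0.0001901815660447781 [ 0.56166539 -0.05517964] 0.00019723400600200197
ring 61 [ 0.56547605 -0.05715538  0.03350957] 0.00023714244061896067 [ 0.56523142 -0.05721382] 0.0002816992128170173
120 (array([383.31052399, 192.31328201]), array([36.56015015, 37.92873001])) [ 0.55869   -0.0509335]
120 (array([238.52795601, 198.72834206]), array([20.36577988, 26.98506355])) [ 0.53779961 -0.05732769]
125 (array([383.17379761, 192.38034821]), array([35.24235153, 37.14452744])) [ 0.55855054 -0.05062964]
125 (array([238.22259521, 198.20575905]), array([19.5246582 , 25.26218224])) [ 0.53626672 -0.05819264]
130 (array([384.59329987, 199.4485054 ]), array([23.03111458, 27.11378098])) [ 0.54300374 -0.05314778]
130 (array([238.21899796, 197.83445168]), array([18.6609745, 24.1780529])) [ 0.53517498 -0.05832202]
135 (array([385.94699097, 198.91706467]), array([22.36986923, 22.55571556])) [ 0.54409129 -0.05614215]
135 (array([238.08374214, 197.26328468]), array([17.92650414, 22.61663055])) [ 0.53349319 -0.05881728]
140 (array([385.9401207 , 198.88861465]), array([21.66704559, 21.74001884])) [ 0.54415386 -0.05612952]
140 (array([238.01464081, 196.65013504]), array([17.0050087 , 20.98646164])) [ 0.53168356 -0.05917632]
```

View pics/mm.png

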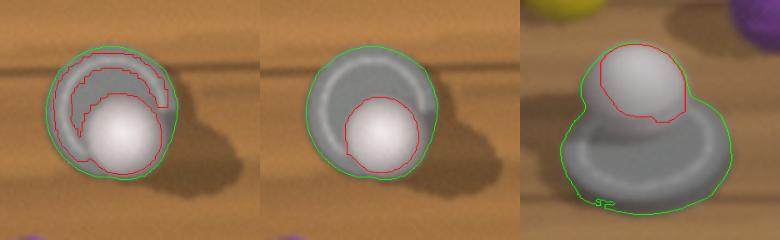

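The ring gives the stand centre at about (0.562,-0.055) in the top view. The pod sits about 18 mm towards the robot from it, so the push is +x. I'll shut the fingers and turn tool x onto world y first.

```bash
python3 -m pendant '[[0,[0,0,0],[0,0,-0.034]],[0,[0,0,0],[0,0,-0.034]],[0,[0,0,0],[0,0,-0.034]],[0,[0,0,0],[0,0,-0.034]]]'; python3 -c "
from h import *
from scipy.spatial.transform import Rotation as R
s=state();print(R.from_rotvec(s['tcp_rot']).as_matrix().round(3),s['ft_force'])"
```

```text
time: 0.43
tool_pos: [0.2677, 0.5919, 0.2307]
tcp_rot: [2.212, 2.23, -0.002]
ft_force: [0.2, 1.0, -0.3]
gripper_width: 0.459
[[-0.008  1.    -0.   ]
 [ 1.     0.008 -0.001]
 [-0.001 -0.    -1.   ]] [ 0.17079376  1.03691825 -0.25436424]
```

```bash
python3 -m pendant '[[0,[-0.065,0.021,0],[0,0,0]],[0,[-0.065,0.021,0],[0,0,0]],[0,[-0.065,0.021,0],[0,0,0]],[0,[-0.065,0.021,0],[0,0,0]],[0,[-0.065,0.021,0],[0,0,0]]]'
python3 -m pendant '[[0,[-0.065,0.021,0],[0,0,0]],[0,[-0.065,0.021,0],[0,0,0]],[0,[-0.065,0.021,0],[0,0,0]],[0,[-0.065,0.021,0],[0,0,0]],[0,[-0.065,0.021,0],[0,0,0]]]'
```

```text
time: 0.85
tool_pos: [0.3209, 0.428, 0.2308]
tcp_rot: [2.218, 2.224, -0.001]
ft_force: [-0.5, -0.0, 0.7]
gripper_width: 0.003
time: 1.27
tool_pos: [0.3737, 0.2657, 0.231]
tcp_rot: [-2.218, -2.224, 0.0]
ft_force: [1.1, 0.4, 0.2]
gripper_width: -0.001
```

```bash
python3 -m pendant '[[0,[-0.065,0.021,0],[0,0,0]],[0,[-0.065,0.021,0],[0,0,0]],[0,[-0.065,0.021,0],[0,0,0]],[0,[-0.065,0.021,0],[0,0,0]],[0,[-0.065,0.021,0],[0,0,0]]]'
python3 -m pendant '[[0,[-0.065,0.021,0],[0,0,0]],[0,[-0.065,0.021,0],[0,0,0]],[0,[-0.065,0.021,0],[0,0,0]],[0,[-0.065,0.021,0],[0,0,0]],[0,[0,0,0],[0,0,0]]]'
```

```text
time: 1.68
tool_pos: [0.4265, 0.1034, 0.2311]
tcp_rot: [-2.218, -2.224, -0.0]
ft_force: [0.7, 0.1, -0.3]
gripper_width: -0.002
time: 2.1
tool_pos: [0.4698, -0.0323, 0.2315]
tcp_rot: [2.228, 2.21, -0.003]
ft_force: [-0.3, 0.5, 0.6]
gripper_width: 0.001
```

```bash
python3 -m pendant '[[0,[-0.048,0.02,0],[0,0,0]],[0,[0,0,0.06],[0,0,0]],[0,[0,0,0.06],[0,0,0]],[0,[0,0,0.06],[0,0,0]],[0,[0,0,0.06],[0,0,0]]]'
python3 - <<'E'
from h import *
for n in('scene','top'):
    f=grab_frame(n); np.save('pics/%s1.npy'%n,f)
    c=f['color'][120:280,300:520] if n=='top' else f['color'][100:260,150:370]
    cv2.imwrite('pics/%s1.png'%n,cv2.resize(c,None,fx=3,fy=3,interpolation=cv2.INTER_CUBIC)[:,:,::-1])
print(state()['tool_pos'])
E
```

```text
time: 2.52
tool_pos: [0.4787, -0.0486, 0.11]
tcp_rot: [-2.219, -2.224, -0.001]
ft_force: [1.0, 0.7, -0.4]
gripper_width: 0.004
[ 0.47454131 -0.04832117  0.10718286]
```

View pics/scene1.png

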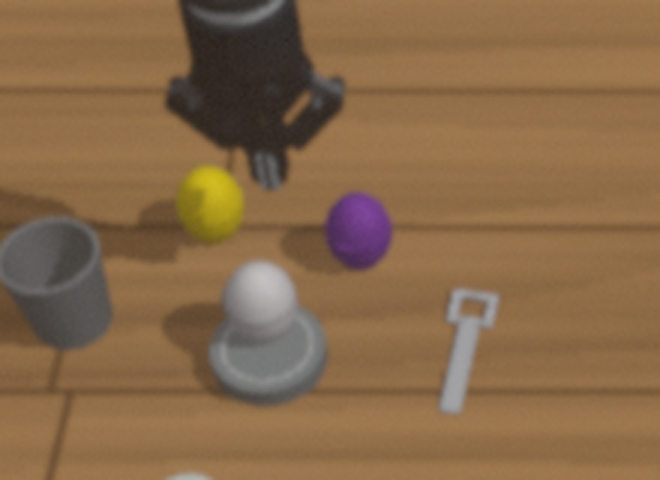

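View pics/top1.png

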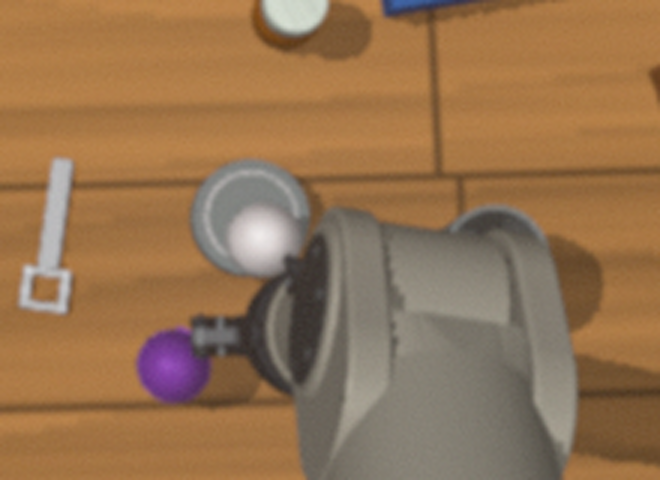

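The cup, jar, opener and look-alikes have not moved. In the scene crop the fingertip at (268,185) is clear of yellow and purple, and the knuckles are well above them. I'll compare the measured TCP with its picture.

```bash
python3 - <<'E'
from h import *
s=state()['tool_pos'];print(s)
for n,o in(('scene',(150,100)),('top',(300,120))):
    f=np.load('pics/%s1.npy'%n,allow_pickle=True).item()
    print(n,(proj(f,[s,s+[.011,.0145,0],s+[.011,-.0145,0]])-o)*3)
E
python3 -c "
import cv2;i=cv2.imread('pics/scene1.png')[100:220,200:340];cv2.imwrite('pics/z1.png',cv2.resize(i,None,fx=4,fy=4))"
```

```text
[ 0.47454131 -0.04832117  0.10718286]
scene [[275.21851402 176.98708631]
 [293.11119619 187.63883739]
 [254.19273943 187.56715113]]
top [[266.82861168 332.59555974]
 [244.63177124 316.73179937]
 [287.77305764 315.64549115]]
```

View pics/z1.png

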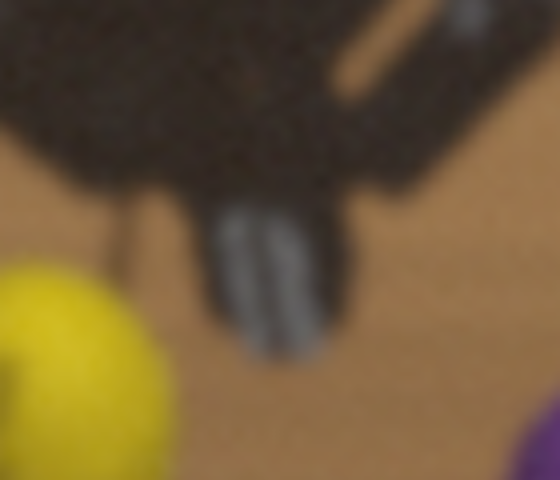

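```bash
python3 -m pendant '[[0,[-0.015,0,0],[0,0,0]],[0,[0,0,0.05],[0,0,0]],[0,[0,0,0.05],[0,0,0]],[0,[0,0,0.05],[0,0,0]],[0,[0,0,0],[0,0,0]]]'
python3 -m pendant '[[0,[0,0,0],[0,0,0]],[0,[0,0,0],[0,0,0]]]'
python3 - <<'E'
from h import *
f=grab_frame('scene'); c=f['color'][100:260,150:370]
cv2.imwrite('pics/scene2.png',cv2.resize(c,None,fx=3,fy=3,interpolation=cv2.INTER_CUBIC)[:,:,::-1])
E
```

```text
time: 3.03
tool_pos: [0.4777, -0.0563, 0.035]
tcp_rot: [-2.217, -2.222, 0.004]
ft_force: [0.3, 0.1, -0.4]
gripper_width: -0.0
time: 3.2
tool_pos: [0.481, -0.0566, 0.0385]
tcp_rot: [2.217, 2.222, 0.005]
ft_force: [1.0, -0.2, -0.4]
gripper_width: -0.005
```

View pics/scene2.png

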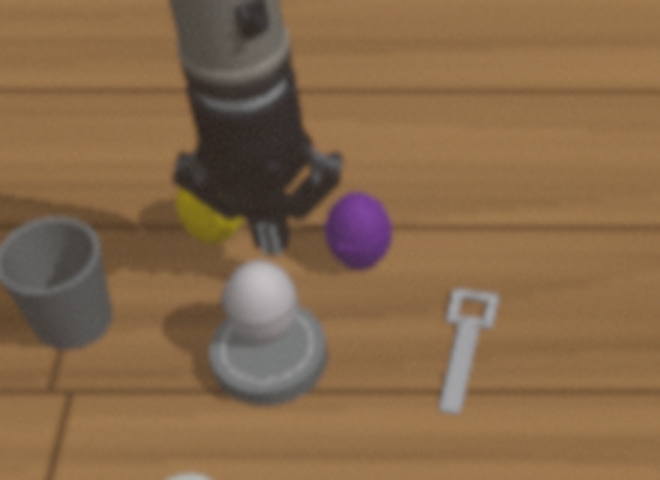

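Nothing has been touched. The fingertip at (270,245) is behind the pod. The arm rings a little after fast rows, so I'll use slow, small ones.

```bash
python3 -m pendant '[[0,[0,0,0.004],[0,0,0]],[0,[0,0,0.004],[0,0,0]],[0,[0,0,0],[0,0,0]],[0,[0,0,0],[0,0,0]],[0,[0,0,0],[0,0,0]]]'; python3 -m pendant '[[0,[0,0,0],[0,0,0]],[0,[0,0,0],[0,0,0]],[0,[0,0,0],[0,0,0]]]'
```

```text
time: 3.67
tool_pos: [0.4791, -0.0561, 0.0325]
tcp_rot: [2.218, 2.224, 0.001]
ft_force: [0.1, -0.2, 0.5]
gripper_width: -0.002
time: 3.92
tool_pos: [0.479, -0.0562, 0.0323]
tcp_rot: [-2.219, -2.224, -0.0]
ft_force: [-1.2, -0.6, 0.4]
gripper_width: -0.002
```

```bash
python3 -m pendant '[[0,[0,0.004,0.004],[0,0,0]],[0,[0,0.004,0.004],[0,0,0]],[0,[0,0.004,0],[0,0,0]],[0,[0,0.004,0],[0,0,0]],[0,[0,0.004,0],[0,0,0]]]'; python3 -m pendant '[[0,[0,0.004,0],[0,0,0]],[0,[0,0.004,0],[0,0,0]],[0,[0,0.002,0],[0,0,0]],[0,[0,0.002,0],[0,0,0]],[0,[0,0,0],[0,0,0]]]'
python3 - <<'E'
from h import *
f=grab_frame('scene'); c=f['color'][150:250,190:310]
cv2.imwrite('pics/scene3.png',cv2.resize(c,None,fx=5,fy=5,interpolation=cv2.INTER_CUBIC)[:,:,::-1])
f=grab_frame('top'); c=f['color'][150:250,330:450]
cv2.imwrite('pics/top3.png',cv2.resize(c,None,fx=5,fy=5,interpolation=cv2.INTER_CUBIC)[:,:,::-1])
E
```

```text
time: 4.33
tool_pos: [0.4893, -0.0562, 0.0282]
tcp_rot: [-2.219, -2.224, 0.0]
ft_force: [-0.7, -0.3, -0.0]
gripper_width: -0.001
time: 4.75
tool_pos: [0.4953, -0.0561, 0.0283]
tcp_rot: [2.218, 2.224, 0.0]
ft_force: [0.6, 0.6, -0.8]
gripper_width: 0.0
```

View pics/scene3.png

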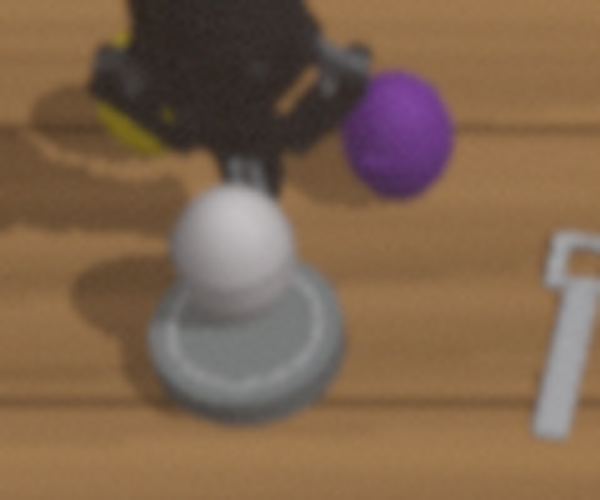

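View pics/top3.png

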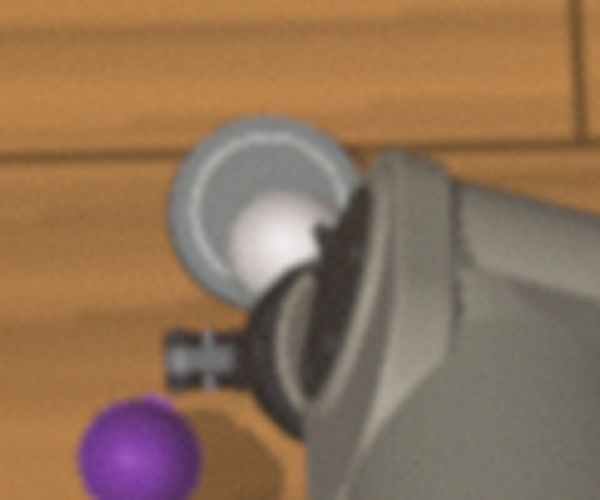

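Run:
```python
from h import *
f=np.load('pics/scene1.npy',allow_pickle=True).item()
P=[[.544,-.056,.043],[.506,-.056,.06],[.562,-.055,.02],[.562,-.055,.063],[.562,-.055,.0825]]
print((proj(f,P)-[190,150])*5)
for n in('scene','top'):print(proj(np.load('pics/%s1.npy'%n,allow_pickle=True).item(),P))
```

```text
[[244.05643042 254.2559    ]
 [248.14154191 166.44575106]
 [248.76413829 316.48397754]
 [235.65421046 257.68570805]
 [229.40302669 229.64903288]]
[[238.81128608 200.85118   ]
 [239.62830838 183.28915021]
 [239.75282766 213.29679551]
 [237.13084209 201.53714161]
 [235.88060534 195.92980658]]
[[385.88342    198.96041484]
 [387.94762678 216.07196143]
 [383.33910581 191.78835699]
 [386.73475434 189.81838693]
 [388.38596061 188.86044712]]
```

```bash
cat >> h.py <<'E'
def podedge(f,c,r0,r1,angs,n='x',box=None):
    G=cv2.GaussianBlur(gray(f),(0,0),.7);P=[];r=np.arange(r0,r1,.1)
    for a in angs:
        uv=np.c_[c[0]+r*np.cos(a),c[1]+r*np.sin(a)]; s=samp(G,uv); g=-np.gradient(s); i=np.argmax(g)
        if 2<i<len(r)-3 and g[i]>.8: P.append(uv[i])
    P=np.array(P,np.float32)
    for _ in range(3):
        e=cv2.fitEllipseDirect(P) if False else cv2.fitEllipse(P)
        poly=cv2.ellipse2Poly((int(e[0][0]*64),int(e[0][1]*64)),(int(e[1][0]*32),int(e[1][1]*32)),int(e[2]),0,360,2).astype(np.float32)/64
        d=np.array([abs(cv2.pointPolygonTest(poly,(float(p[0]),float(p[1])),True)) for p in P])
        P=P[d<max(.5,np.median(d)*2.5)]
    if box:
        u0,v0,u1,v1=box; v=cv2.resize(f['color'][v0:v1,u0:u1],None,fx=6,fy=6,interpolation=cv2.INTER_CUBIC)
        for p in P: cv2.circle(v,tuple(int(x) for x in (p-[u0,v0]+.5)*6),2,(255,0,0),-1)
        cv2.imwrite('pics/%s.png'%n,v[:,:,::-1])
    return e,len(P),np.median(d)
E
python3 - <<'E'
from h import *
T=np.load('pics/top0.npy',allow_pickle=True).item();S=np.load('pics/scene0.npy',allow_pickle=True).item()
A=np.arange(0,2*np.pi,.1)
e=podedge(T,(386,199),9.5,14.5,A,'e0t',TB);print(e,ray(T,e[0][0],.043))
e=podedge(S,(237,198.5),9,16,A,'e0s',SB);print(e,ray(S,e[0][0],.045))
E
python3 -c "
import cv2,numpy as np
a,b=[cv2.imread('pics/%s.png'%s) for s in('e0t','e0s')]
cv2.imwrite('pics/e0.png',np.hstack([cv2.resize(a,(400,360)),cv2.resize(b,(340,360))]))"
```

```text
(((386.9984436035156, 199.9005889892578), (20.75367546081543, 23.672704696655273), 136.91293334960938), 44, np.float64(0.19685893269550483)) [[ 0.54188382 -0.05835269  0.043     ]]
(((236.788330078125, 199.1693878173828), (22.38161849975586, 24.913633346557617), 155.12501525878906), 34, np.float64(0.2616980192172758)) [[ 0.54071628 -0.06067674  0.045     ]]
```

View pics/e0.png

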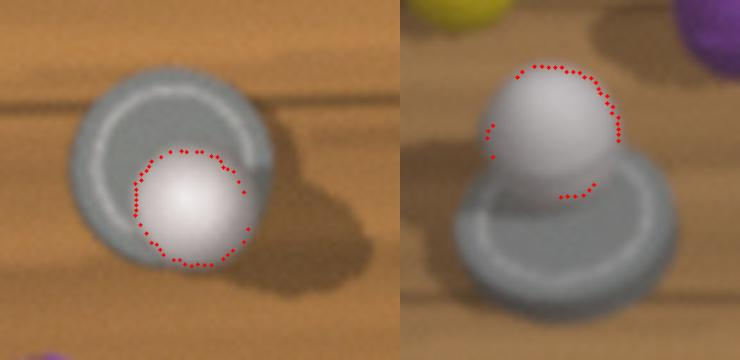

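The edge fits put the pod about 20 mm back in x and about 3 mm to −y of the ring centre. I'll shift sideways and turn the fingers about 10° so their face pushes straight at the centre.

```bash
python3 -m pendant '[[0,[-0.005,0,0],[0,0,0]],[0,[-0.005,0,0],[0,0,-0.018]],[0,[-0.005,0,0],[0,0,-0.018]],[0,[-0.005,0,0],[0,0,-0.018]],[0,[0,0,0],[0,0,0]]]'; python3 -m pendant '[[0,[0,0,0],[0,0,0]],[0,[0,0,0],[0,0,0]],[0,[0,0,0],[0,0,0]]]'
python3 - <<'E'
from h import *
from scipy.spatial.transform import Rotation as R
print(R.from_rotvec(state()['tcp_rot']).as_matrix().round(3)); p=state()['tool_pos'];print(p,np.array([.5415,-.0585])-p[:2])
E
```

```text
time: 5.27
tool_pos: [0.4954, -0.0669, 0.0284]
tcp_rot: [2.022, 2.404, 0.0]
ft_force: [-0.6, -0.5, 0.0]
gripper_width: -0.001
time: 5.52
tool_pos: [0.4954, -0.066, 0.0283]
tcp_rot: [-2.023, -2.403, -0.0]
ft_force: [0.3, -0.4, 1.1]
gripper_width: 0.004
[[-0.171  0.985 -0.   ]
 [ 0.985  0.171  0.   ]
 [ 0.    -0.    -1.   ]]
[ 0.49540578 -0.0659575   0.0282647 ] [0.04609422 0.0074575 ]
```

```bash
python3 -m pendant '[[0,[0,0.003,0],[0,0,0]],[0,[0,0.003,0],[0,0,0]],[0,[0,0.003,0],[0,0,0]],[0,[0,0.002,0],[0,0,0]],[0,[0,0.002,0],[0,0,0]]]'; python3 -m pendant '[[0,[0,0.002,0],[0,0,0]],[0,[0,0.002,0],[0,0,0]],[0,[0,0.002,0],[0,0,0]],[0,[0,0.002,0],[0,0,0]],[0,[0,0.002,0],[0,0,0]]]';  python3 -m pendant '[[0,[0,0.002,0],[0,0,0]],[0,[0,0.002,0],[0,0,0]],[0,[0,0.002,0],[0,0,0]],[0,[0,0.002,0],[0,0,0]],[0,[0,0,0],[0,0,0]]]'
python3 - <<'E'
from h import *
f=grab_frame('scene'); c=f['color'][150:250,190:310]; np.save('pics/scene4.npy',f)
cv2.imwrite('pics/scene4.png',cv2.resize(c,None,fx=5,fy=5,interpolation=cv2.INTER_CUBIC)[:,:,::-1])
f=grab_frame('top'); c=f['color'][150:250,330:450]; np.save('pics/top4.npy',f)
cv2.imwrite('pics/top4.png',cv2.resize(c,None,fx=5,fy=5,interpolation=cv2.INTER_CUBIC)[:,:,::-1])
E
```

```text
time: 5.93
tool_pos: [0.5021, -0.0649, 0.0283]
tcp_rot: [2.022, 2.404, 0.0]
ft_force: [-0.6, 0.1, -0.2]
gripper_width: 0.0
time: 6.35
tool_pos: [0.5067, -0.0641, 0.0282]
tcp_rot: [-2.022, -2.404, 0.0]
ft_force: [-1.7, -0.7, 0.7]
gripper_width: -0.003
time: 6.77
tool_pos: [0.5111, -0.0634, 0.0283]
tcp_rot: [2.022, 2.404, 0.001]
ft_force: [-0.6, -0.4, -0.5]
gripper_width: 0.002
```

View pics/scene4.png

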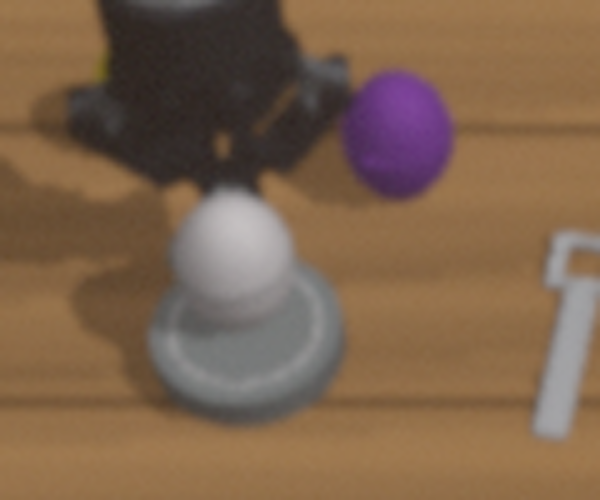

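View pics/top4.png

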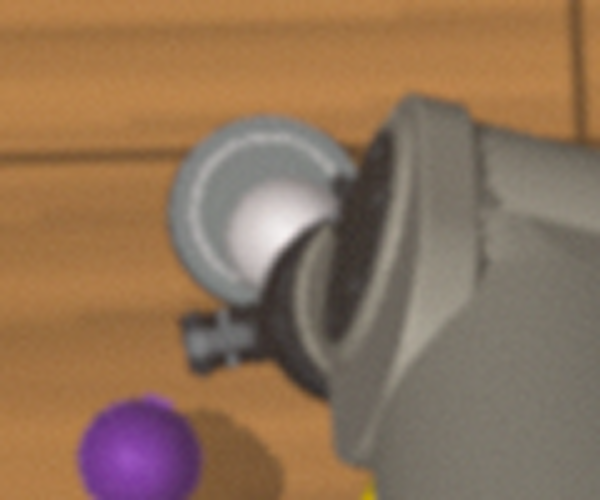

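The pod is upright and has started sliding: its top edge went from row 190 to 178 in the top crop and from 183 to 187 in the scene crop. I'll measure it.

```bash
cat > chk.py <<'E'
from h import *
import sys
k=sys.argv[1]
S=np.load('pics/scene%s.npy'%k,allow_pickle=True).item();T=np.load('pics/top%s.npy'%k,allow_pickle=True).item()
ref=dict(s=((.5652,-.0572)),t=(.5618,-.0551))
A=np.arange(0,2*np.pi,.08)
for n,f,c,r,z,B in(('s',S,tuple(map(float,sys.argv[2].split(','))),(9,15.5),.046,SB),('t',T,tuple(map(float,sys.argv[3].split(','))),(9.5,14.5),.043,TB)):
    a=A if n=='s' or len(sys.argv)<5 else A[(A>float(sys.argv[4]))&(A<float(sys.argv[5]))]
    for _ in range(3):
        e=podedge(f,c,*r,a,'e%s%s'%(k,n),B); c=e[0][0]
    p=ray(f,c,z)[0][:2]; print(n,e,'rel mm',(1000*(p-ref[n])).round(1))
a,b=[cv2.imread('pics/e%s%s.png'%(k,s)) for s in'ts']
cv2.imwrite('pics/e%s.png'%k,np.hstack([cv2.resize(a,(400,360)),cv2.resize(b,(340,360))]))
E
python3 chk.py 0 237,198.5 386,199; python3 chk.py 4 237,199.5 386,197 1.6 5.5
```

```text
s (((236.54515075683594, 199.51156616210938), (22.871889114379883, 25.015832901000977), 179.63645935058594), 48, np.float64(0.22525382872342728)) rel mm [-22.7  -3.7]
t (((387.3623046875, 200.09542846679688), (20.705068588256836, 24.317401885986328), 127.6688003540039), 66, np.float64(0.2503844109514112)) rel mm [-20.4  -4. ]
s (((235.83505249023438, 198.64637756347656), (20.64292335510254, 22.883817672729492), 76.29792022705078), 67, np.float64(0.4345080776892214)) rel mm [-25.2  -5.6]
t (((393.8687438964844, 208.4328155517578), (9.948463439941406, 25.406545639038086), 3.9715418815612793), 9, np.float64(0.15323521578735672)) rel mm [-38.9 -17.5]
```

```bash
sleep 1
```

```text
(no output)
```

View pics/e4.png

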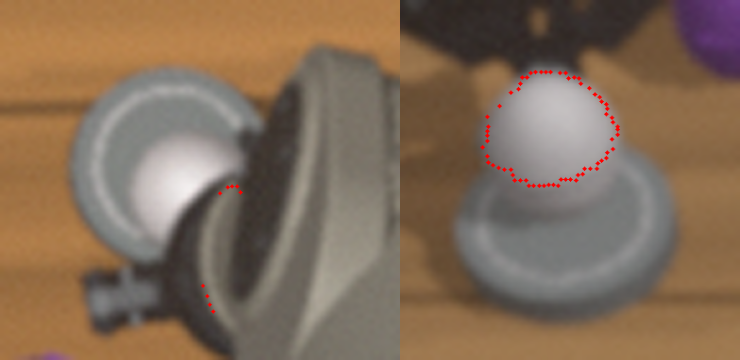

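The arm hides too much for automatic fits here. By eye in the top view it has moved about 5 mm. I'll push 10 mm more, then back off and measure with a clear view.

```bash
python3 -m pendant '[[0,[0,0.002,0],[0,0,0]],[0,[0,0.002,0],[0,0,0]],[0,[0,0.002,0],[0,0,0]],[0,[0,0.002,0],[0,0,0]],[0,[0,0.002,0],[0,0,0]]]'; python3 -m pendant '[[0,[0,0.002,0],[0,0,0]],[0,[0,0.002,0],[0,0,0]],[0,[0,0.002,0],[0,0,0]],[0,[0,0.001,0],[0,0,0]],[0,[0,0,0],[0,0,0]]]';  python3 - <<'E'
from h import *
V=[]
for n,(u,v) in(('scene',(190,150)),('top',(330,150))):
    f=grab_frame(n); c=f['color'][v:v+100,u:u+100]; np.save('pics/%s5.npy'%n,f); V.append(cv2.resize(c,None,fx=4,fy=4,interpolation=cv2.INTER_CUBIC))
cv2.imwrite('pics/v5.png',np.hstack(V)[:,:,::-1])
E
```

```text
time: 7.28
tool_pos: [0.5158, -0.0626, 0.0283]
tcp_rot: [-2.022, -2.404, -0.0]
ft_force: [-0.6, 0.2, 0.5]
gripper_width: -0.001
time: 7.7
tool_pos: [0.5194, -0.062, 0.0283]
tcp_rot: [2.022, 2.404, 0.0]
ft_force: [0.1, -0.4, -0.9]
gripper_width: -0.002
```

View pics/v5.png

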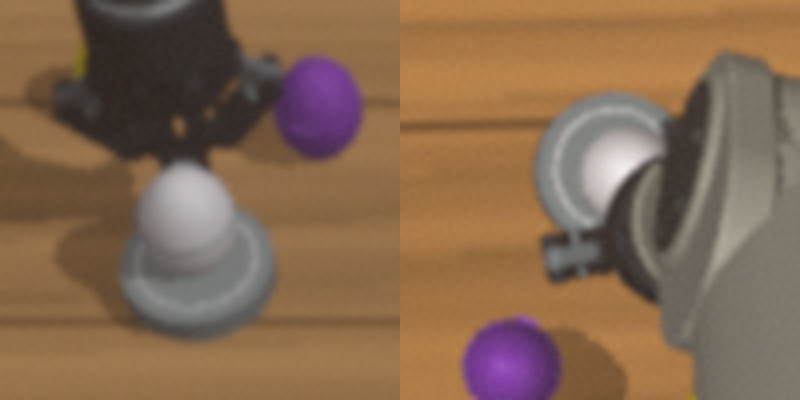

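The pod is upright and about 13 mm along. Its upper edge in the top crop is at row 125 and the ring's is at 107. I'll push 4 mm more and back away for a clear look.

```bash
python3 -m pendant '[[0,[0,0.002,0],[0,0,0]],[0,[0,0.002,0],[0,0,0]],[0,[0,0.002,0],[0,0,0]],[0,[0,0.002,0],[0,0,0]],[0,[0,0,0],[0,0,0]]]'; python3 -m pendant '[[0,[0,-0.01,0],[0,0,0]],[0,[0,-0.02,0],[0,0,0]],[0,[0,-0.04,0],[0,0,0]],[0,[0,-0.01,-0.06],[0,0,0]],[0,[0,0,-0.06],[0,0,0]]]'; python3 -m pendant '[[0,[0,-0.06,-0.06],[0,0,0]],[0,[0,-0.06,0],[0,0,0]],[0,[0.08,0,0],[0,0,0]],[0,[0.08,0,0],[0,0,0]],[0,[0.08,0,0],[0,0,0]]]';  python3 - <<'E'
from h import *
V=[]
for n,(u,v) in(('scene',(190,150)),('top',(330,150))):
    f=grab_frame(n); c=f['color'][v:v+100,u:u+100]; np.save('pics/%s6.npy'%n,f); V.append(cv2.resize(c,None,fx=4,fy=4,interpolation=cv2.INTER_CUBIC))
cv2.imwrite('pics/v6.png',np.hstack(V)[:,:,::-1])
E
```

```text
time: 8.22
tool_pos: [0.5234, -0.0613, 0.0283]
tcp_rot: [2.022, 2.404, 0.001]
ft_force: [-0.7, 0.3, -0.7]
gripper_width: 0.001
time: 8.63
tool_pos: [0.4787, -0.0688, 0.087]
tcp_rot: [-2.021, -2.398, 0.007]
ft_force: [0.4, 1.5, 1.1]
gripper_width: -0.0
time: 9.05
tool_pos: [0.4032, 0.0402, 0.1182]
tcp_rot: [2.026, 2.4, 0.003]
ft_force: [1.0, 0.6, -0.7]
gripper_width: 0.002
```

View pics/v6.png

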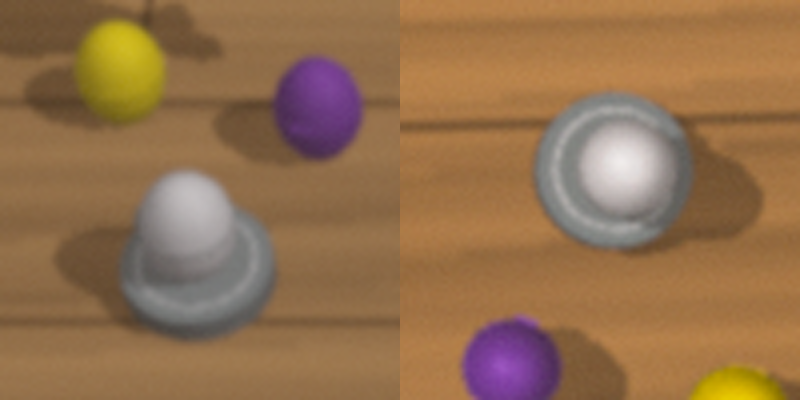

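Both views are clear now, and the pod is upright near the middle. It sits at about (627,168) against the stand at (613,170) in the top crop, so I'll measure the residual allowing for its height.

```bash
python3 chk.py 6 236,202 386,192
python3 - <<'E'
from h import *
for n,c in(('top',[.5618,-.0551]),('scene',[.5652,-.0572])):
    f=np.load('pics/%s6.npy'%n,allow_pickle=True).item()
    for _ in range(3):
        P=ring(f,c); q,e=circ(P); q2,e2=circ(P,.0336); c=q2[:2]
    print(n,len(P),q,e,q2[:2])
E
```

```text
s (((235.93084716796875, 203.16265869140625), (20.024810791015625, 22.73666763305664), 81.86477661132812), 64, np.float64(0.27676525358826665)) rel mm [-12.1  -3.9]
t (((386.26287841796875, 191.77491760253906), (20.480356216430664, 23.832557678222656), 115.44461822509766), 55, np.float64(0.24181379302878317)) rel mm [-2.1 -2.3]
top 56 [ 0.56198087 -0.05514984  0.03359734] 0.00015458224346555013 [ 0.56198088 -0.05515296]
scene 47 [ 0.56561527 -0.05706788  0.03335386] 0.0001586096280754637 [ 0.56536385 -0.05722772]
```

```bash
sleep 1
```

```text
(no output)
```

View pics/e6.png

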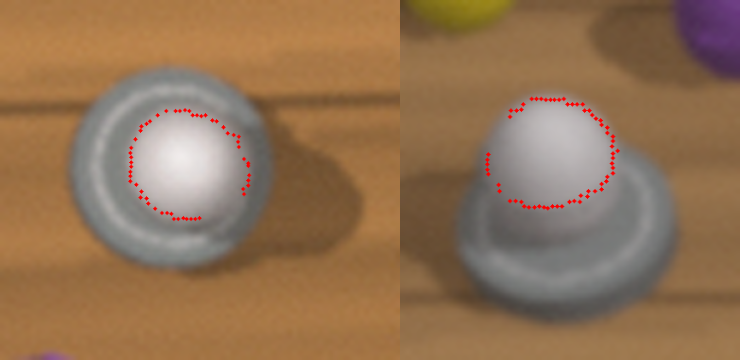

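Run:
```python
from h import *
V=[]
for n,b in(('top',TB),('scene',SB)):
    f=np.load('pics/%s6.npy'%n,allow_pickle=True).item();u0,v0,u1,v1=b
    c=f['color'][v0:v1,u0:u1].astype(np.float32)
    c=cv2.GaussianBlur(c,(0,0),.6)
    r=c[...,0]/c[...,1]; m=np.clip((r-.9)/.25*255,0,255).astype(np.uint8)
    g=np.clip((c.mean(2)-60)*2,0,255).astype(np.uint8)
    V.append(np.hstack([cv2.resize(x,(390,290),interpolation=cv2.INTER_CUBIC) for x in(m,g)]))
cv2.imwrite('pics/rg6.png',np.vstack(V))
```

```text
(no output)
```

View pics/rg6.png

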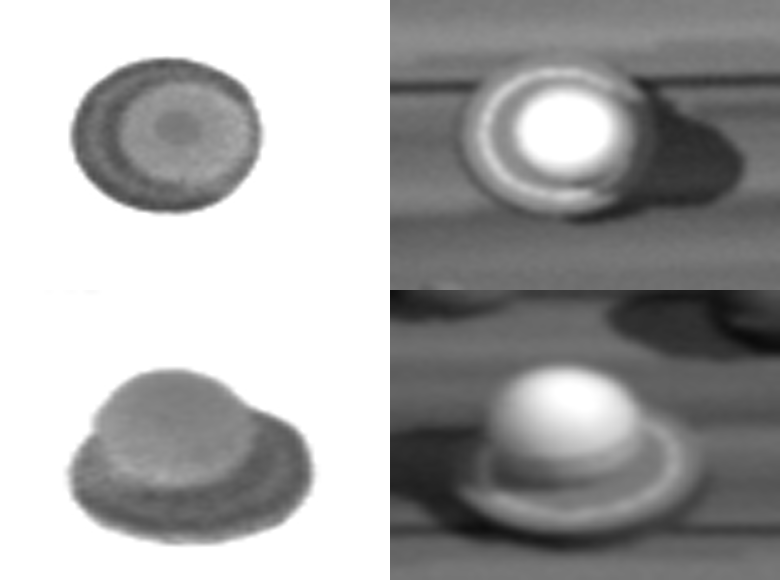

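The red/green ratio separates the pod from the stand cleanly in both views, including the shadow side. I'll measure with that.

```bash
cat > rg.py <<'E'
from h import *
import sys
k=sys.argv[1]; ref=dict(scene=(.5653,-.0572),top=(.5619,-.0551)); V=[]
for n,b,z in(('top',TB,.043),('scene',SB,.046)):
    f=np.load('pics/%s%s.npy'%(n,k),allow_pickle=True).item();u0,v0,u1,v1=b
    c=cv2.GaussianBlur(f['color'][v0:v1,u0:u1].astype(np.float32),(0,0),.7)
    c=cv2.resize(c,None,fx=6,fy=6,interpolation=cv2.INTER_CUBIC); r=c[...,0]/c[...,1]
    st=big(((r<1.09)).astype(np.uint8))
    vals=r[st>0]; t,_=cv2.threshold(np.clip((vals-.9)*800,0,255).astype(np.uint8).reshape(-1,1),0,255,cv2.THRESH_OTSU); t=t/800+.9
    p=big(cv2.morphologyEx(((r>t)&(st>0)).astype(np.uint8),cv2.MORPH_OPEN,cv2.getStructuringElement(2,(41,41))))
    ct=max(cv2.findContours(p,0,1)[0],key=cv2.contourArea)
    e=cv2.fitEllipse(cv2.convexHull(ct)); m=cv2.moments(ct); x,y,w,h=cv2.boundingRect(ct)
    P=lambda q:np.array([u0,v0])+(np.array(q)+.5)/6-.5
    for nm,q in(('ell',e[0]),('mom',(m['m10']/m['m00'],m['m01']/m['m00'])),('box',(x+(w-1)/2,y+(h-1)/2))):
        X=ray(f,P(q),z)[0][:2]; print(n,round(t,3),nm,P(q).round(2),'rel',(1000*(X-ref[n])).round(1))
    print('size',np.array(e[1])/6,w/6,h/6,'wood fit st size',cv2.boundingRect(st))
    v=np.clip(c,0,255).astype(np.uint8).copy(); cv2.drawContours(v,[ct],-1,(255,0,0),1); V.append(cv2.resize(v,(390,350)))
cv2.imwrite('pics/r%s.png'%k,np.hstack(V)[:,:,::-1])
E
python3 rg.py 0; python3 rg.py 6
```

```text
top 1.022 ell [387.57 199.02] rel [-18.1  -4.6]
top 1.022 mom [387.52 198.94] rel [-17.9  -4.5]
top 1.022 box [387.83 199.  ] rel [-18.1  -5.1]
size [23.58669281 26.85418955] 26.666666666666668 24.0 wood fit st size (85, 83, 232, 226)
scene 1.018 ell [235.6  201.53] rel [-16.9  -5.1]
scene 1.018 mom [236.03 201.42] rel [-17.2  -4.2]
scene 1.018 box [236.25 200.83] rel [-18.9  -3.9]
size [25.1462326  28.68318431] 25.166666666666668 27.333333333333332 wood fit st size (61, 76, 229, 276)
top 1.024 ell [387.35 192.04] rel [-2.8 -4.7]
top 1.024 mom [387.19 191.89] rel [-2.5 -4.3]
top 1.024 box [387.17 192.08] rel [-2.9 -4.3]
size [25.50061544 27.10974884] 26.666666666666668 25.833333333333332 wood fit st size (85, 83, 229, 226)
scene 1.018 ell [235.57 207.41] rel [-0.1 -3.3]
scene 1.018 mom [235.65 207.37] rel [-0.2 -3.1]
scene 1.018 box [235.58 206.75] rel [-2.  -3.5]
size [25.32543437 29.1443278 ] 26.5 27.5 wood fit st size (64, 111, 226, 241)
```

```bash
sleep 1
```

```text
(no output)
```

View pics/r6.png

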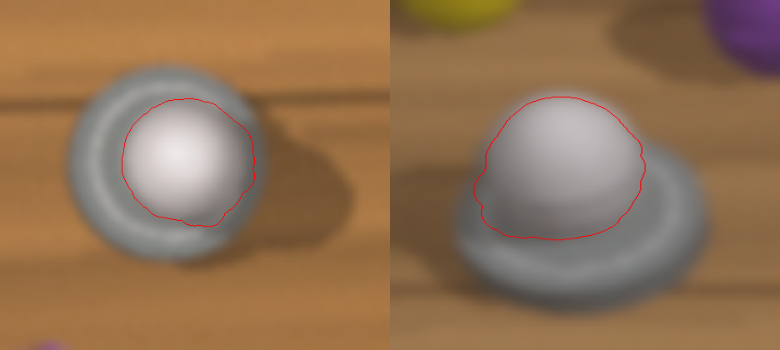

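The pod is about 2 mm short in x and about 3 mm to −y, and the latch and shadow spill make the −y side noisy. I'll go round to the (−x,−y) side, turn the fingers 45°, and give it one small diagonal push.

```bash
python3 -m pendant '[[0,[-0.056,0.032,0],[0,0,0]],[0,[-0.056,0.032,0],[0,0,0]],[0,[-0.056,0.032,0],[0,0,0]],[0,[-0.056,0.032,0],[0,0,0]],[0,[-0.056,0.032,0],[0,0,0]]]'; python3 -m pendant '[[0,[-0.054,0.032,0],[0,0,0]],[0,[0,0,0],[0,0,-0.036]],[0,[0,0,0],[0,0,-0.036]],[0,[0,0,0],[0,0,-0.036]],[0,[0,0,0],[0,0,-0.036]]]'; python3 -m pendant '[[0,[0,0,0],[0,0,-0.036]],[0,[0,0,0],[0,0,-0.036]],[0,[0,0,0],[0,0,-0.036]],[0,[0,0,0],[0,0,0]],[0,[0,0,0],[0,0,0]]]'
cat > st.py <<'E'
from h import *
import sys
from scipy.spatial.transform import Rotation as R
s=state();M=R.from_rotvec(s['tcp_rot']).as_matrix(); t=np.array([float(x) for x in sys.argv[1:4]])
print(s['time'],s['tool_pos'].round(4),s['joints'].round(2)); print('heading y',np.degrees(np.arctan2(M[1,1],M[0,1])),'units to target',(M.T@(t-s['tool_pos'])/.5).round(4))
E
python3 st.py .526 -.108 .028
```

```text
time: 9.57
tool_pos: [0.5073, -0.0864, 0.1177]
tcp_rot: [-2.023, -2.404, 0.0]
ft_force: [0.5, 0.4, 0.1]
gripper_width: -0.001
time: 9.98
tool_pos: [0.5267, -0.1095, 0.1174]
tcp_rot: [-1.425, -2.799, 0.001]
ft_force: [-0.0, -0.2, -0.4]
gripper_width: -0.004
time: 10.4
tool_pos: [0.527, -0.109, 0.1177]
tcp_rot: [-0.944, -2.996, 0.0]
ft_force: [0.1, 0.1, 0.5]
gripper_width: 0.002
10.4 [ 0.527  -0.109   0.1177] [-0.11  0.33  0.28  1.93 -0.12  0.9   2.76]
heading y 55.004926345834335 units to target [0.0028 0.0006 0.1793]
```

```bash
python3 -m pendant '[[0,[0,0,0.04],[0,0,0]],[0,[0,0,0.04],[0,0,0]],[0,[0,0,0.04],[0,0,0]],[0,[0,0,0.03],[0,0,0]],[0,[0,0,0.02],[0,0,0]]]'; python3 -m pendant '[[0,[0,0,0.007],[0,0,0]],[0,[0,0,0],[0,0,0]],[0,[0,0,0],[0,0,0]],[0,[0,0,0],[0,0,0]],[0,[0,0,0],[0,0,0]]]';python3 st.py .5387 -.0899 .028
python3 - <<'E'
from h import *
V=[]
for n,(u,v) in(('scene',(190,150)),('top',(330,150))):
    f=grab_frame(n); c=f['color'][v:v+100,u:u+100]; np.save('pics/%s7.npy'%n,f); V.append(cv2.resize(c,None,fx=4,fy=4,interpolation=cv2.INTER_CUBIC))
cv2.imwrite('pics/v7.png',np.hstack(V)[:,:,::-1])
E
```

```text
time: 10.82
tool_pos: [0.5264, -0.1084, 0.0311]
tcp_rot: [-0.942, -2.995, 0.001]
ft_force: [0.3, 0.3, -0.5]
gripper_width: -0.002
time: 11.23
tool_pos: [0.5285, -0.1084, 0.0302]
tcp_rot: [0.939, 2.996, 0.001]
ft_force: [0.2, 0.4, 0.3]
gripper_width: 0.002
11.2333 [ 0.5285 -0.1084  0.0302] [-0.08  0.46  0.25  1.99 -0.17  0.71  2.81]
heading y 55.20763178978087 units to target [0.0044 0.0419 0.0045]
```

View pics/v7.png

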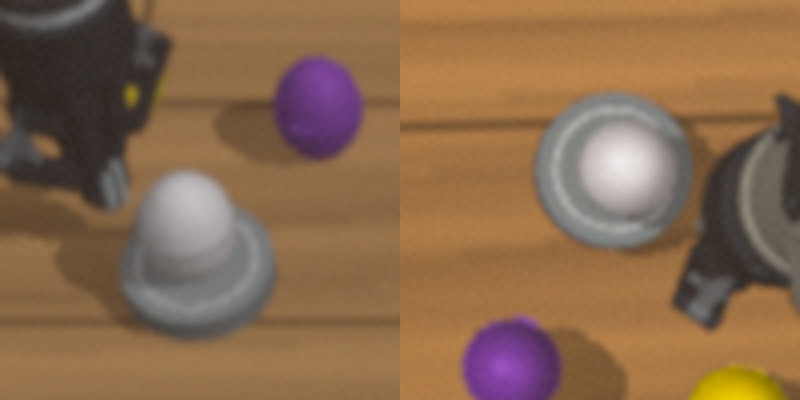

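The finger stands to the (−x,−y) side with both views still open. I'll approach to about 1 mm short of expected contact.

```bash
python3 -m pendant '[[0,[0.004,0.008,0.004],[0,0,0]],[0,[0,0.008,0],[0,0,0]],[0,[0,0.007,0],[0,0,0]],[0,[0,0.006,0],[0,0,0]],[0,[0,0.004,0],[0,0,0]]]'; python3 -m pendant '[[0,[0,0.004,0],[0,0,0]],[0,[0,0.003,0],[0,0,0]],[0,[0,0,0],[0,0,0]],[0,[0,0,0],[0,0,0]],[0,[0,0,0],[0,0,0]]]';python3 st.py .5387 -.0899 .028
python3 - <<'E'
from h import *
V=[]
for n,(u,v) in(('scene',(190,150)),('top',(330,150))):
    f=grab_frame(n); c=f['color'][v:v+100,u:u+100]; np.save('pics/%s8.npy'%n,f); V.append(cv2.resize(c,None,fx=4,fy=4,interpolation=cv2.INTER_CUBIC))
cv2.imwrite('pics/v8.png',np.hstack(V)[:,:,::-1])
E
python3 rg.py 8
```

```text
time: 11.75
tool_pos: [0.5359, -0.0928, 0.0273]
tcp_rot: [0.937, 2.998, 0.001]
ft_force: [0.6, 0.4, -0.7]
gripper_width: 0.001
time: 12.17
tool_pos: [0.5374, -0.0908, 0.0272]
tcp_rot: [-0.939, -2.998, 0.0]
ft_force: [-0.2, -0.6, 0.1]
gripper_width: 0.003
12.1667 [ 0.5374 -0.0908  0.0272] [-0.11  0.47  0.24  1.98 -0.17  0.71  2.77]
heading y 55.21175522567995 units to target [-0.0011  0.0031 -0.0015]
top 1.02 ell [387.52 192.44] rel [-3.7 -5. ]
top 1.02 mom [386.32 191.98] rel [-2.6 -2.4]
top 1.02 box [386.17 192.25] rel [-3.2 -2.1]
size [25.1810023  28.26861827] 24.666666666666668 26.5 wood fit st size (85, 83, 222, 227)
scene 1.016 ell [234.27 206.96] rel [-1.4 -6.3]
scene 1.016 mom [235.17 206.82] rel [-1.8 -4.4]
scene 1.016 box [235.5  206.67] rel [-2.2 -3.7]
size [27.58009084 29.52009074] 26.666666666666668 27.333333333333332 wood fit st size (64, 106, 226, 247)
```

View pics/v8.png

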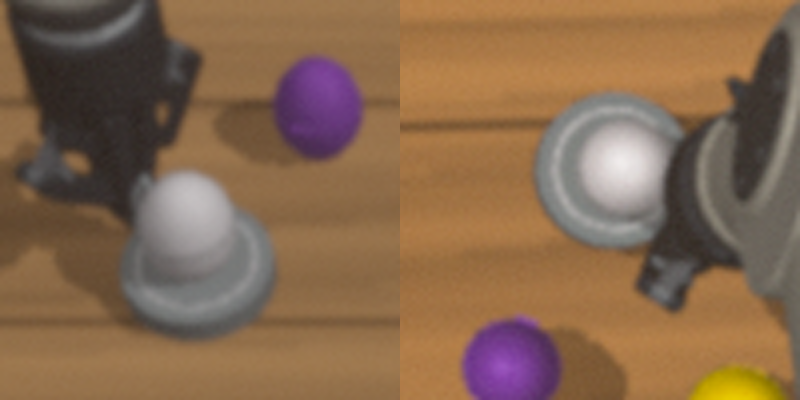

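The finger is at the pod and the pod has not moved. Now the gentle push, 4.5 mm in 1 mm rows.

```bash
python3 -m pendant '[[0,[0,0.002,0],[0,0,0]],[0,[0,0.002,0],[0,0,0]],[0,[0,0.002,0],[0,0,0]],[0,[0,0.002,0],[0,0,0]],[0,[0,0.001,0],[0,0,0]]]'; python3 -m pendant '[[0,[0,0,0],[0,0,0]],[0,[0,0,0],[0,0,0]]]'
python3 - <<'E'
from h import *
V=[]
for n,(u,v) in(('scene',(190,150)),('top',(330,150))):
    f=grab_frame(n); c=f['color'][v:v+100,u:u+100]; np.save('pics/%s9.npy'%n,f); V.append(cv2.resize(c,None,fx=4,fy=4,interpolation=cv2.INTER_CUBIC))
    if n=='top':
        for k in'89':
            G=gray(np.load('pics/top%s.npy'%k,allow_pickle=True).item()); 
            for a in(2.6,3.14,3.7,4.2):
                r=np.arange(8,16,.1); s=samp(cv2.GaussianBlur(G,(0,0),.7),np.c_[386.3+r*np.cos(a),191.8+r*np.sin(a)]); g=-np.gradient(s); print(k,a,'edge r',r[np.argmax(g)].round(1))
cv2.imwrite('pics/v9.png',np.hstack(V)[:,:,::-1])
E
python3 rg.py 9
```

```text
time: 12.68
tool_pos: [0.5399, -0.0872, 0.0273]
tcp_rot: [-0.939, -2.998, 0.001]
ft_force: [-1.3, -1.1, -0.2]
gripper_width: -0.004
time: 12.85
tool_pos: [0.5399, -0.0871, 0.0272]
tcp_rot: [-0.939, -2.998, 0.0]
ft_force: [-0.1, -1.0, 0.1]
gripper_width: 0.001
8 2.6 edge r 11.0
8 3.14 edge r 11.3
8 3.7 edge r 11.0
8 4.2 edge r 11.2
9 2.6 edge r 11.0
9 3.14 edge r 12.3
9 3.7 edge r 12.3
9 4.2 edge r 12.4
top 1.02 ell [386.36 191.78] rel [-2.2 -2.5]
top 1.02 mom [385.18 191.45] rel [-1.4  0. ]
top 1.02 box [384.83 191.5 ] rel [-1.5  0.8]
size [25.02869415 26.15188344] 23.0 25.666666666666668 wood fit st size (85, 83, 216, 227)
scene 1.016 ell [235.17 206.56] rel [-2.5 -4.5]
scene 1.016 mom [235.47 206.69] rel [-2.1 -3.8]
scene 1.016 box [235.92 206.75] rel [-2.  -2.7]
size [26.8838679  28.96021016] 25.833333333333332 27.5 wood fit st size (64, 111, 226, 241)
```

View pics/v9.png

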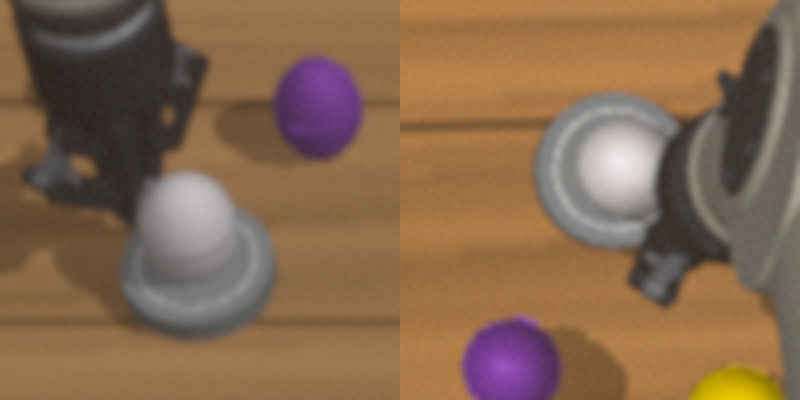

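The pod's left and upper edges moved about 1.1 px, or 2.4 mm. I'll push 1.5 mm more, then retreat for a clear look.

```bash
python3 -m pendant '[[0,[0,0.0015,0],[0,0,0]],[0,[0,0.0015,0],[0,0,0]],[0,[0,0,0],[0,0,0]],[0,[0,0,0],[0,0,0]]]'; python3 -m pendant '[[0,[0,-0.01,0],[0,0,0]],[0,[0,-0.02,0],[0,0,0]],[0,[0,-0.03,0],[0,0,0]],[0,[0,-0.03,-0.02],[0,0,0]],[0,[0,-0.02,-0.06],[0,0,0]]]'; python3 -m pendant '[[0,[0,-0.02,-0.06],[0,0,0]],[0,[0,-0.06,-0.06],[0,0,0]],[0,[0,-0.06,0],[0,0,0]],[0,[0,-0.06,0],[0,0,0]],[0,[0,0,0],[0,0,0]]]'
python3 - <<'E'
from h import *
V=[]
for n,(u,v) in(('scene',(190,150)),('top',(330,150))):
    f=grab_frame(n); c=f['color'][v:v+100,u:u+100]; np.save('pics/%s10.npy'%n,f); V.append(cv2.resize(c,None,fx=4,fy=4,interpolation=cv2.INTER_CUBIC))
cv2.imwrite('pics/v10.png',np.hstack(V)[:,:,::-1])
E
python3 rg.py 10;python3 st.py .5387 -.0899 .028;python3 chk.py 10 236,204 385,191
```

```text
time: 13.28
tool_pos: [0.541, -0.0856, 0.0273]
tcp_rot: [0.939, 2.998, 0.0]
ft_force: [-0.9, -0.3, 0.0]
gripper_width: -0.002
time: 13.7
tool_pos: [0.5044, -0.1324, 0.0646]
tcp_rot: [-0.939, -2.988, 0.004]
ft_force: [-0.5, 0.3, 0.3]
gripper_width: -0.002
time: 14.12
tool_pos: [0.4484, -0.22, 0.128]
tcp_rot: [0.964, 2.99, -0.005]
ft_force: [-1.2, -3.0, 0.4]
gripper_width: -0.003
top 1.025 ell [386.93 191.57] rel [-1.8 -3.8]
top 1.025 mom [386.47 191.32] rel [-1.2 -2.8]
top 1.025 box [386.92 191.25] rel [-1.1 -3.8]
size [25.17948659 29.12071228] 28.5 26.166666666666668 wood fit st size (85, 83, 230, 227)
scene 1.019 ell [236.62 207.77] rel [ 0.9 -0.8]
scene 1.019 mom [236.78 207.72] rel [ 0.8 -0.5]
scene 1.019 box [236.67 207.17] rel [-0.8 -0.9]
size [25.427152   28.30587769] 26.333333333333332 27.666666666666668 wood fit st size (64, 113, 225, 239)
14.2167 [ 0.4525 -0.2133  0.1273] [ 0.22  0.25  0.16  2.01 -0.05  0.89  2.93]
heading y 54.79893769621126 units to target [0.0015 0.3008 0.1988]
s (((236.98109436035156, 203.8105010986328), (20.434782028198242, 22.699752807617188), 72.41212463378906), 68, np.float64(0.32383968914452466)) rel mm [-10.3  -1.3]
t (((384.6118469238281, 191.17153930664062), (20.33588218688965, 22.438547134399414), 121.00980377197266), 55, np.float64(0.24243373163236356)) rel mm [-0.7  1.2]
```

View pics/v10.png

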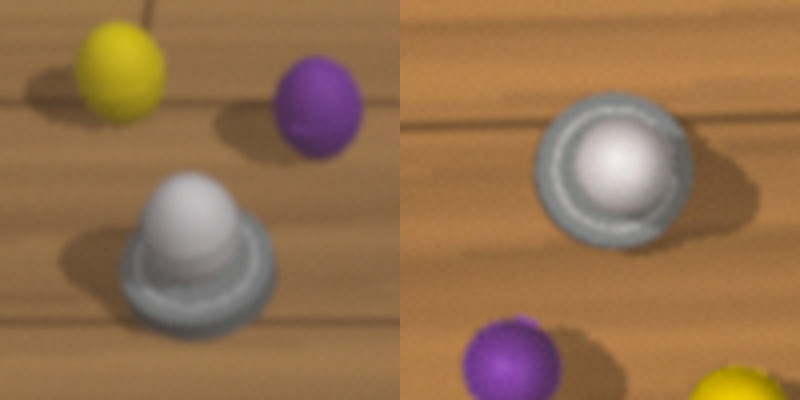

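```bash
sleep 1
```

```text
(no output)
```

View pics/r10.png

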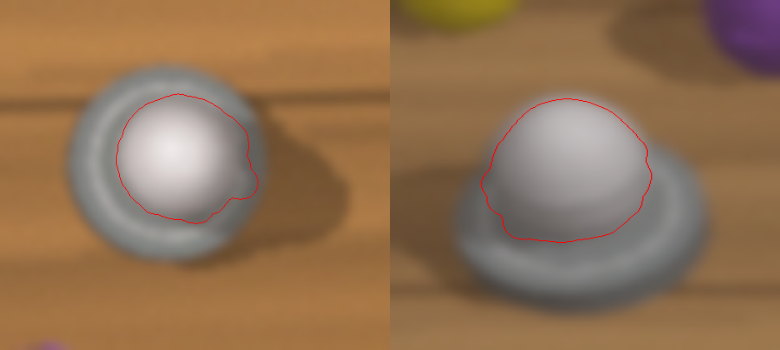

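Clear view: the pod is upright and looks centred. The bump at (250,185) in the mask is the latch and shadow. Joint 7 is near its limit, so I'll retreat no further that way. As a final check I'll fit a circle to only the clean, unshadowed arc.

Run:
```python
from h import *
for k,c in(('6',(386.2,191.8)),('10',(385.3,191.2))):
    f=np.load('pics/top%s.npy'%k,allow_pickle=True).item()
    C=cv2.GaussianBlur(f['color'].astype(np.float32),(0,0),.7); r=C[...,0]/C[...,1]
    P=[]
    for a in np.radians(np.arange(75,300,5)):
        q=np.arange(8,15.5,.05); s=samp(r,np.c_[c[0]+q*np.cos(a),c[1]+q*np.sin(a)]); s0=np.median(s[:30]); 
        g=-np.gradient(cv2.GaussianBlur(s.reshape(-1,1),(1,9),2).ravel())
        i=np.argmax(g[20:])+20
        if i<len(q)-3: P.append([c[0]+q[i]*np.cos(a),c[1]+q[i]*np.sin(a)])
    P=np.array(P)
    for R in(None,12.0,12.4):
        g=lambda x:np.hypot(P[:,0]-x[0],P[:,1]-x[1])-(x[2] if R is None else R)
        s=least_squares(g,[*c,12.],loss='soft_l1',f_scale=.3)
        print(k,R,s.x.round(2),np.median(abs(s.fun)).round(2),'rel',(1000*(ray(f,s.x[:2],.043)[0][:2]-[.5619,-.0551])).round(1))
for k in('6','10'):
    f=np.load('pics/scene%s.npy'%k,allow_pickle=True).item()
    # left/right/top extremes by saturation vs wood, rows of the upper pod
    C=f['color'].astype(np.float32); r=cv2.GaussianBlur(C[...,0]/C[...,1],(0,0),.6)
    L=[]
    for v in range(194,203):
        row=r[v,215:262]; ins=np.where(row<1.16)[0]; 
        a,b=ins[0],ins[-1]; lin=lambda i,j:(i+(row[i]-1.16)/(row[i]-row[j])*(j-i))
        L.append((v,round(215+lin(a-1,a),1),round(215+lin(b,b+1),1)))
    print(k,[(v,a,b,round((a+b)/2,2),round(b-a,1)) for v,a,b in L])
    print(proj(f,[[.5653,-.0572,z] for z in(.045,.055,.065,.0825)]).round(2).tolist())
```

```text
6 None [385.99 191.64  12.31] 0.33 rel [-1.9 -1.7]
6 12.0 [385.62 191.57  12.  ] 0.33 rel [-1.7 -0.9]
6 12.4 [386.1  191.66  12.  ] 0.31 rel [-1.9 -2. ]
10 None [384.76 191.02  12.3 ] 0.21 rel [-0.5  0.9]
10 12.0 [384.42 191.    12.  ] 0.25 rel [-0.4  1.6]
10 12.4 [384.87 191.04  12.  ] 0.25 rel [-0.5  0.7]
6 [(194, np.float64(229.9), np.float64(241.9), np.float64(235.9), np.float64(12.0)), (195, np.float64(228.8), np.float64(243.4), np.float64(236.1), np.float64(14.6)), (196, np.float64(227.8), np.float64(244.5), np.float64(236.15), np.float64(16.7)), (197, np.float64(226.9), np.float64(245.4), np.float64(236.15), np.float64(18.5)), (198, np.float64(226.3), np.float64(246.1), np.float64(236.2), np.float64(19.8)), (199, np.float64(225.8), np.float64(246.7), np.float64(236.25), np.float64(20.9)), (200, np.float64(225.3), np.float64(247.5), np.float64(236.4), np.float64(22.2)), (201, np.float64(224.7), np.float64(248.5), np.float64(236.6), np.float64(23.8)), (202, np.float64(224.0), np.float64(250.2), np.float64(237.1), np.float64(26.2))]
[[237.1, 207.72], [236.47, 204.95], [235.83, 202.14], [234.69, 197.1]]
10 [(194, np.float64(231.7), np.float64(241.8), np.float64(236.75), np.float64(10.1)), (195, np.float64(230.3), np.float64(243.6), np.float64(236.95), np.float64(13.3)), (196, np.float64(229.3), np.float64(244.9), np.float64(237.1), np.float64(15.6)), (197, np.float64(228.5), np.float64(245.7), np.float64(237.1), np.float64(17.2)), (198, np.float64(227.8), np.float64(246.6), np.float64(237.2), np.float64(18.8)), (199, np.float64(227.1), np.float64(247.4), np.float64(237.25), np.float64(20.3)), (200, np.float64(226.4), np.float64(248.2), np.float64(237.3), np.float64(21.8)), (201, np.float64(225.9), np.float64(248.8), np.float64(237.35), np.float64(22.9)), (202, np.float64(225.2), np.float64(250.1), np.float64(237.65), np.float64(24.9))]
[[237.1, 207.72], [236.47, 204.95], [235.83, 202.14], [234.69, 197.1]]
```

All the cues put the pod within about 1 mm of centre. I'll check that everything is still and that the bystanders haven't moved.

```bash
python3 -m pendant '[[0,[0,0,-0.03],[0,0,0]],[0,[0,0,-0.03],[0,0,0]],[0,[0,0,0],[0,0,0]],[0,[0,0,0],[0,0,0]]]'
python3 - <<'E'
from h import *
V=[]
for n in('scene','top'):
    f=grab_frame(n); np.save('pics/%s11.npy'%n,f); a=np.load('pics/%s0.npy'%n,allow_pickle=True).item()
    d=np.abs(f['color'].astype(int)-a['color']).max(2); V.append(np.vstack([cv2.resize(f['color'],(400,250)),cv2.resize(np.repeat(np.clip(d*4,0,255).astype(np.uint8)[...,None],3,2),(400,250))]))
cv2.imwrite('pics/v11.png',np.hstack(V)[:,:,::-1])
a=np.load('pics/top10.npy',allow_pickle=True).item();b=np.load('pics/top11.npy',allow_pickle=True).item()
print(np.abs(a['color'][165:225,360:410].astype(int)-b['color'][165:225,360:410]).max(), state()['joints'].round(2))
E
```

```text
time: 14.55
tool_pos: [0.4557, -0.2089, 0.1571]
tcp_rot: [0.934, 2.998, 0.001]
ft_force: [0.2, 0.6, -0.2]
gripper_width: 0.004
10 [ 0.21  0.21  0.16  1.98 -0.04  0.96  2.92]
```

View pics/v11.png

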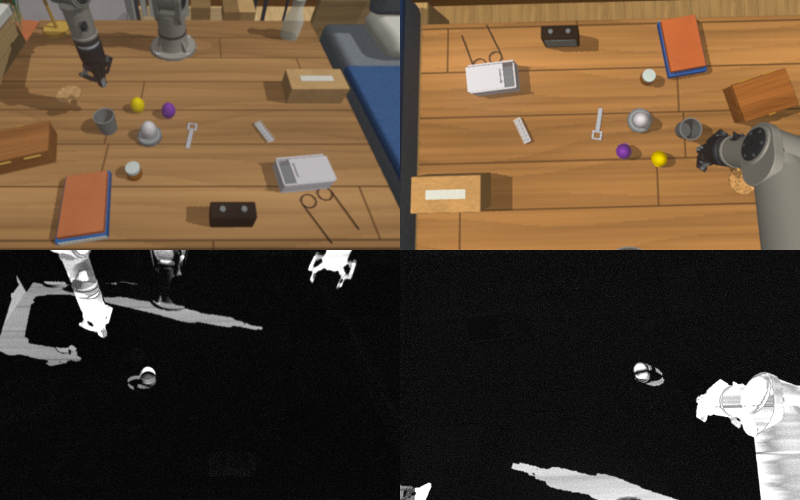

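The difference pictures show that only the pod (near (148,377) and (645,373)), the arm and their shadows have changed. Every bystander and look-alike is where it was, and the pod is still, so I'm handing in.

```bash
python3 -c "
from cell import hand_in
print(hand_in())"
```

```text
the job is handed in; nothing more can be done
None
```

The pod now stands upright and still, about 1 mm from the middle of the stand by my best measurements. I slid it there with the shut fingertips held about 8 mm above the stand: one long push of about 18 mm, then one small diagonal correction of about 4 mm. The job was handed in at about 15 s.

- **Position:** the clean-arc circle fit in the top view put it at (−0.5, +0.9) mm (x, y) from the ring centre. The scene view gave about 1 mm or less from its mask. Where the fingertips stopped also put it within about 1 mm.
- **Checks that disagreed:**
  - The mask fits in the top view read up to 4 mm towards −y, because the latch and shadow spill into the mask.
  - Edge midpoints in the scene view read about 2 mm towards +y.
  - The brightness-only edge fit in the scene view read about −10 mm in x. I discarded it because shading hid the pod's lower edge.
- **Surroundings:** before-and-after pictures showed that only the pod, the arm and their shadows had changed. The measured force stayed at noise level, about 3 N at most, and the arm was clear of everything at hand-in.

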